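# Put the power screwdriver away in its drawer

## Robot

A 6-joint arm with a two-finger parallel gripper is mounted at the origin on the work surface. World frame = base frame: x ahead of the robot, y to its left, z up, the work surface at z = 0. Lengths are in m, angles in rad, forces in N, time in s.
With the tool pointing down it reaches from about 0.275 to 0.75 m from the base axis. Payload 10.2 kg.
Tool frame: the origin (TCP) lies at the very end of the fingers, on their centre line; the grasp point (between the pads) lies 19 mm behind it; z points along the fingers, y is the direction in which the jaws open and shut (so a half turn about z gives the same grasp; the last joint's range is limited). The gripper opens to 85 mm and grips with 20 to 120 N. Pads are 22 mm wide; open, the fingers measure 114 mm over their backs; the gripper's body (76 mm by 85 mm) begins 54 mm behind the grasp point. The pads swing forward as they close: fully open they stand 13 mm farther back than shut.
Start: joints at [-1.376, 0.313, 1.498, -0, 1.331, -0.223], TCP at [0.213, -0.48, 0.231] pointing down, gripper open.
Joint ranges: [-2.94, 2.94], [-0.97, 2.17], [0.19, 2.56], [-1.23, 4.37], [0.02, 3.11], [-2.88, 2.88]. Speed limits (rad/s): [2.39, 2.39, 3.01, 3.14, 3.14, 3.14].

## Interface

Orientations are given as a rotation vector (axis times angle).
In Python, from workcell import movep, move_linear, goto_joints, grip, dwell, solve_ik, sense, read_camera, get_calibration, PlanningError, close_job gives the robot as it stands. Calls block until the motion is done:
- movep(position, orientation): joint-space move of the TCP to a pose.
- move_linear(position, ori=None, vel=0.15): straight line of the TCP; ori=None keeps the orientation; vel is the mean speed in m/s.
- goto_joints(angles): joint-space move.
- grip(opening, squeeze=None): finger opening in m; squeeze is the grip in N (None keeps the last); returns when the fingers have stopped.
- dwell(seconds).
- solve_ik(position, orientation): joint angles nearest the present ones, or None.
- sense(): the state.
- read_camera(name): name is "scene" or "top"; returns the picture (384x512x3 uint8, red, green, blue); there is no depth.
- get_calibration(name): a dict with "fx", "fy", "cx", "cy" (pixels), "k1" (the pictures are not rectified: a ray, as slopes to the right and down, at radius r is drawn at 1 + k1 r^2 times it, then the intrinsics apply), "R" (3x3) and "t" (3): a world point X has camera coordinates R X + t. Camera axes: x right, y down, z forward; pixel columns grow to the right and rows downward; lengths in m; the calibration is good to about 2 mm. A picture is of the moment at which its call begins. get_calibration takes no time and is no camera call.
A pose or a line that the arm cannot do raises PlanningError and nothing moves.
- close_job(): hands the job in, once; it reports no verdict.
The state is a dict: "clock": time; "joint_positions": joint angles; "joint_velocities": joint speeds; "joint_torque": joint torques, N m; "position": TCP position; "tcp_rot": TCP orientation; "force": force on the tool from outside, world axes, zero at the start; "ft_torque": the same for the moment, N m; "finger_gap": finger opening in m.
Only numpy, scipy, OpenCV 4.12 (cv2) and the standard library are available. Lean on these libraries where they do the work, as an engineer would, in place of code of your own. Each camera call takes 0.05 s, during which the arm holds its last target. There are 200 camera calls.

## Task

Take the orange power screwdriver from its angled stand and lower it, without dropping it, on its side into the cradle in the open top drawer: orange body in the wide orange saddle, black collar in the narrow black one, lying level in both. Let go of it there, then slide the drawer fully shut without slamming it. Leave everything else on the bench where it is.

Things in the scene. Friction and masses are not known exactly. Their poses are not given: they have to be found in the camera images.
- driver: orange cordless power screwdriver, a round stick 190 long, 0.3 kg. Origin on its centre line at the centre of mass, x axis towards the tail. Orange body 34 dia, x -50 to 50, black tail cap to 65; black collar 24 dia, -90 to -50; steel chuck 14 dia to -110; bit 6 dia to -125. Starts leaning at 45 degrees in the stand, bit down, free to grip from x -48 to 34
- driver_nose (a point): tip of the driver's bit, on its centre line (driver x = -125)
- driver_tail (a point): centre of the driver's flat tail end (driver x = +65)
- stand: fixed angled stand: steel foot 200 x 90 x 12, two aluminium V saddles about 40 wide on a sloping bar holding the driver at 45 degrees. Origin: centre of the foot's underside; the driver's tail leans towards its +x, the driver's origin is 125 above the bench, the sloping bar lies 32 below the driver's centre line
- chest_front (a point): middle of the front edge of the low blue tool chest's top, 170 above the bench, just over the top drawer's front panel when it is shut. The chest is fixed, 280 deep, 320 wide and 170 high, with two drawers; its frame is the chest's: x into the chest, away from the robot, y to the left, z up
- chest_drawer0 (a joint): top drawer: how far it is pushed in, m: 0 = 170 mm open, 0.17 = fully shut; grows towards the chest's +x (away from the robot); 0 to 0.025 at the start. Inside 235 deep, 278 wide; walls 6 thick and 53 above the inner floor, front panel 15 thick. The slot it slides into is 63 high above the inner floor, the chest's top 75 above it. Slides with a few newtons
- chest_drawer0_handle (a point): middle of the top drawer's handle, moving with it: a level aluminium bar about 10 thick and 120 long across the drawer's front, 35 before the front panel, 132 above the bench; the front panel's top edge is 26 above it
- cradle_seat (a point): where the driver's origin belongs: on the cradle's axis, 30 above the drawer's floor, 66 behind the front panel's inside; moves with the drawer. Its y runs along the axis to the tail end (robot's left), z up. V saddles 18 long: wide orange (48 across) at y 45 for the body, narrow black (36) at y -72 for the collar; stop 34 high at y 78, just past the tail. Floor free between them for the fingers
- cradle_nose (a point): where the bit's tip belongs (y = -125 from the seat, on the axis)
- cradle_tail (a point): where the tail end belongs (y = +65 from the seat, on the axis)
- tape: bystander: yellow roll of tape lying flat, 90 dia x 25 high; leave it where it is
- pack: bystander: small cardboard box 70 x 50 x 40; leave it where it is
- jar: bystander: white jar with red lid, 48 dia x 75 high; leave it where it is
- screwdriver: bystander: red-handled ordinary hand screwdriver lying on the bench; leave it where it is
- torch: bystander: yellow torch standing on end with a black head, 48 dia x 120 high; leave it where it is
- bracket: bystander: black L-shaped bracket 50 x 30 x 34 standing on the bench; leave it where it is
There are look-alikes about, which are no part of the job. What is shaped like the driver but green is not meant.

How it is judged:
On the way, in this order (a step that is already met when the one before it is completed fails the run):
1. the driver is lowered into the cradle while still held in the gripper (bit tip and tail each within 25 mm of their places and within 15 mm of their height), the drawer open (distance between driver_nose and cradle_nose below 0.025 m and z of driver_nose in the frame of cradle_nose between -0.015 and 0.015 m and distance between driver_tail and cradle_tail below 0.025 m and z of driver_tail in the frame of cradle_tail between -0.015 and 0.015 m and contact force between the fingers and driver above 0.5 N and value of joint chest_drawer0 below 0.07 m), for 0.05 s.
2. the driver is let go and lies in both saddles, the drawer still open (distance between driver_nose and cradle_nose below 0.018 m and z of driver_nose in the frame of cradle_nose between -0.005 and 0.005 m and distance between driver_tail and cradle_tail below 0.018 m and z of driver_tail in the frame of cradle_tail between -0.005 and 0.005 m and contact force between the fingers and driver below 0.1 N and value of joint chest_drawer0 below 0.07 m), for 0.2 s.
At the end, for the whole second after the job is handed in: The top drawer is shut to within 5 mm and the driver lies at rest in its cradle inside, let go: bit tip and tail each within 18 mm of their places and within 5 mm of their seated height. The other things have not been moved by 30 mm or more (distance between driver_nose and cradle_nose below 0.018 m and z of driver_nose in the frame of cradle_nose between -0.005 and 0.005 m and distance between driver_tail and cradle_tail below 0.018 m and z of driver_tail in the frame of cradle_tail between -0.005 and 0.005 m and value of joint chest_drawer0 above 0.165 m and linear speed of driver below 0.02 m/s and angular speed of driver below 0.2 rad/s and contact force between the fingers and driver below 0.1 N); the robot touches nothing.
It fails at once if the drawer is slammed (faster than 0.4 m/s inwards) (velocity of joint chest_drawer0 above 0.4 m/s).
It fails at once if a bystander is moved by 30 mm or more (distance of any of tape, pack, jar, screwdriver, torch, bracket from where it was at the start of the episode above 0.03 m).
It also fails if it takes over 51 s, if anything falls off the work surface, if the arm or the gripper's body presses on something with over 40 N, if the wrist force passes 120 N, or if a joint passes its speed limit or range.

## Working session

There is one attempt and no reset: what is moved stays moved. The work goes in short steps, each a Python script; the robot and the scene stay as the last script left them, time stands still between calls to the robot, and variables do not carry over. Pictures are saved under pics/ and viewed, about 8 in all and at most 12, crops included, and the job is handed in when it is done.

```bash
mkdir -p pics; ls; python3 - <<'E'
from workcell import *
import cv2,numpy as np
for n in("scene","top"):
    im=read_camera(n); cv2.imwrite(f"pics/{n}0.png",cv2.resize(im[...,::-1],(800,600),interpolation=cv2.INTER_CUBIC)); np.save(f"{n}0.npy",im)
    c=get_calibration(n); print(n,{k:np.round(v,4).tolist() for k,v in c.items()}, "cam",np.round(-np.array(c["R"]).T@np.array(c["t"]),3))
print(sense())
E
```

```text
pics
scene {'fx': 454.1163, 'fy': 454.1163, 'cx': 260.3215, 'cy': 188.811, 'k1': -0.1307, 'R': [[-0.7631, 0.646, 0.0177], [0.4598, 0.562, -0.6875], [-0.4541, -0.5165, -0.7259]], 't': [0.3487, -0.189, 1.7557]} cam [1.15  0.788 1.138]
top {'fx': 366.0829, 'fy': 366.0829, 'cx': 257.7644, 'cy': 194.0495, 'k1': -0.0761, 'R': [[0.0213, -0.9996, -0.0175], [-0.9878, -0.0183, -0.1547], [0.1543, 0.0206, -0.9878]], 't': [0.0787, 0.5512, 1.3042]} cam [0.342 0.062 1.375]
{'clock': 0.1, 'joint_positions': array([-1.37637573e+00,  3.13397700e-01,  1.49830333e+00,  1.50377778e-05,
        1.33099642e+00, -2.23411661e-01]), 'joint_velocities': array([-8.36630301e-05, -1.19601737e-03, -2.06609967e-03,  8.20282753e-04,
       -2.47770739e-04, -9.27514171e-04]), 'joint_torque': array([ 2.53748563e-03, -4.12898076e+01, -2.60143697e+01, -1.88502140e-04,
        3.05728085e-03, -1.89400333e-05]), 'position': array([ 0.21298052, -0.47963308,  0.23081218]), 'tcp_rot': array([-3.07220347e+00, -6.51330865e-01, -4.80776730e-05]), 'force': array([ 0.08301437, -0.75298552,  0.29623843]), 'ft_torque': array([ 0.02182919,  0.03118803, -0.01544858]), 'finger_gap': 0.08534213463631231}
```

View pics/scene0.png

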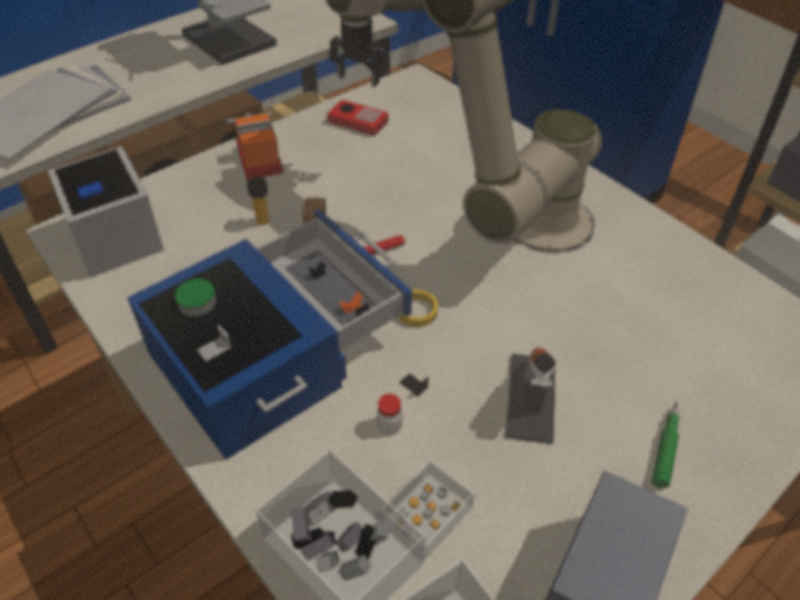

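View pics/top0.png

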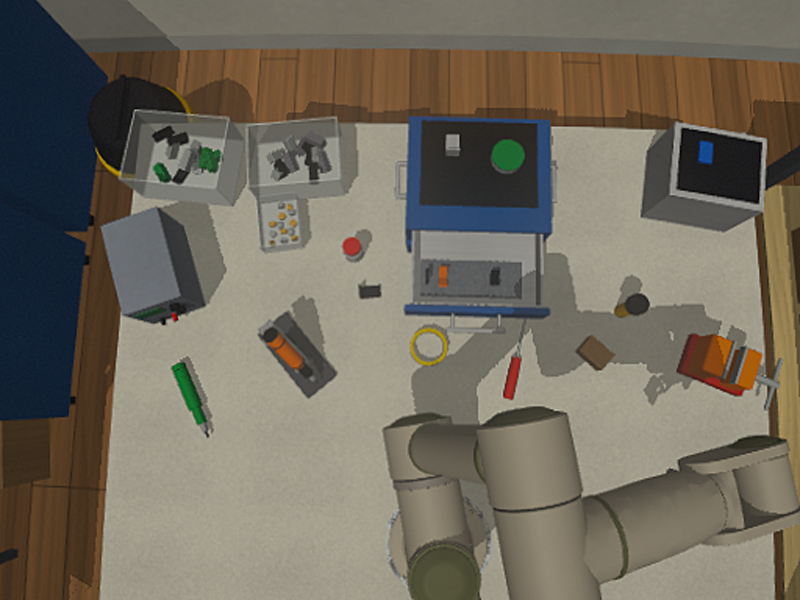

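The top view shows the things that could be taken for the driver:
- the orange stick in the stand at (285,350), which matches the description
- the green stick at (190,395), the look-alike
- the orange vise at (720,360)
- the orange saddle at (443,275)

The drawer is open, with the orange saddle at (443,275) and the black one at (495,275). The tape is at (430,345), just in front of the panel. I'll check the choice in one close crop.

```bash
cat > h.py <<'E'
import numpy as np,cv2
from workcell import *
def cal(n):
    c=get_calibration(n); K=np.array([[c["fx"],0,c["cx"]],[0,c["fy"],c["cy"]],[0,0,1]]); return K,c["k1"],np.array(c["R"]),np.array(c["t"])
def ray(n,uv):
    K,k,R,t=cal(n); p=cv2.undistortPoints(np.array([[uv]],float),K,np.array([k,0,0,0.]))[0,0]
    return -R.T@t, R.T@np.array([p[0],p[1],1])
def onz(n,uv,z):
    o,d=ray(n,uv); return o+d*(z-o[2])/d[2]
def proj(n,X):
    K,k,R,t=cal(n); return cv2.projectPoints(np.atleast_2d(np.array(X,float)),cv2.Rodrigues(R)[0],t,K,np.array([k,0,0,0.]))[0][:,0]
def crop(im,x0,y0,w,h,s): return cv2.resize(im[y0:y0+h,x0:x0+w,::-1],None,fx=s,fy=s,interpolation=cv2.INTER_CUBIC)
def orange(im,box):
    x0,y0,x1,y1=box; hsv=cv2.cvtColor(im,cv2.COLOR_RGB2HSV); m=cv2.inRange(hsv,(5,150,80),(18,255,255)); o=np.zeros_like(m); o[y0:y1,x0:x1]=m[y0:y1,x0:x1]; return o
E
python3 - <<'E'
from h import *
t=np.load("top0.npy");s=np.load("scene0.npy")
a=crop(t,155,190,66,75,6)[:,:400]; b=crop(s,315,215,66,75,6)[:,:400]
c=crop(t,255,140,100,36*2,4); d=crop(s,170,130,100,72,4)
cv2.imwrite("pics/c1.png",np.vstack([np.hstack([a,b])[:, :790],])[:450]); 
w=np.hstack([c,d]); A=cv2.imread("pics/c1.png"); h=cv2.resize(A,(int(A.shape[1]*310/A.shape[0]),310)); h=cv2.copyMakeBorder(h,0,0,0,800-h.shape[1],cv2.BORDER_CONSTANT)
cv2.imwrite("pics/c1.png",np.vstack([h,w]))
m=orange(t,(155,190,221,265)); ys,xs=np.nonzero(m); print("driver",len(xs),xs.mean(),ys.mean(),cv2.minAreaRect(np.c_[xs,ys].astype(np.float32)))
p=np.c_[xs,ys]-[xs.mean(),ys.mean()]; w_,v=np.linalg.eigh(p.T@p); print(v[:,1], (p@v[:,1]).min(),(p@v[:,1]).max())
m=orange(t,(265,160,310,195)); ys,xs=np.nonzero(m); print("saddle",len(xs),xs.mean(),ys.mean(),xs.min(),xs.max(),ys.min(),ys.max())
hsv=cv2.cvtColor(t,cv2.COLOR_RGB2HSV); bl=cv2.inRange(hsv,(105,120,40),(125,255,255)); ys,xs=np.nonzero(bl[60:205,250:360]); print("blue",xs.min()+250,xs.max()+250,ys.min()+60,ys.max()+60)
E
```

```text
driver 213 183.02347417840375 225.11737089201878 ((183.5, 225.00001525878906), (26.16295051574707, 9.192388534545898), 45.0)
[-0.71341805 -0.70073867] -13.341835319763293 12.86444185870304
saddle 66 283.07575757575756 176.3030303030303 281 285 170 183
blue 260 352 75 200
```

View pics/c1.png

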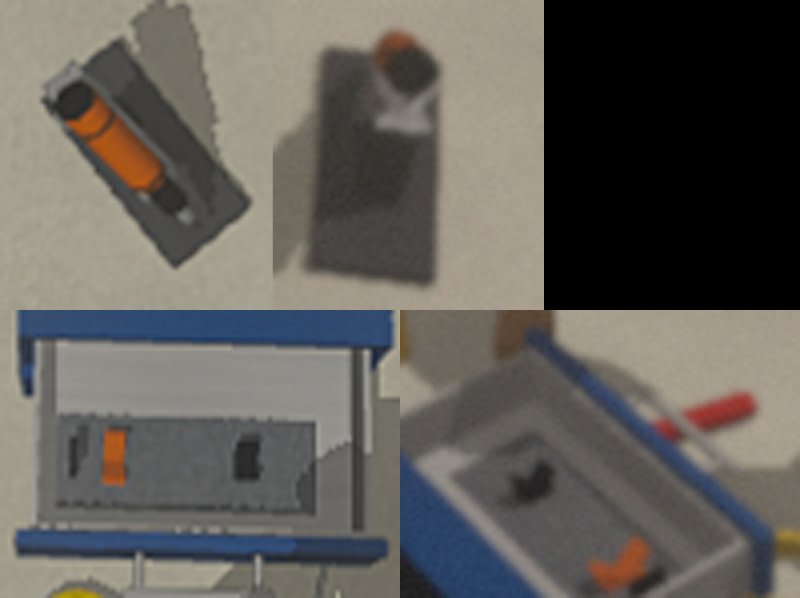

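```bash
python3 - <<'E'
from h import *
r=lambda v:np.round(v,4)
def tri(a,b):
    (o1,d1),(o2,d2)=ray("top",a),ray("scene",b); A=np.c_[d1,-d2]; s=np.linalg.lstsq(A,o2-o1,rcond=None)[0]; p,q=o1+d1*s[0],o2+d2*s[1]; return r((p+q)/2),r(np.linalg.norm(p-q))
f=lambda x,y:(155+x/4.13,190+y/4.13)
F=[onz("top",f(*p),.012) for p in((125,38),(250,203),(177,267))]
print("foot",[r(x[:2]) for x in F],"ctr",r((F[0]+F[2])/2),"len",np.linalg.norm(F[0]-F[1]),np.linalg.norm(F[2]-F[1]))
h=F[0]-F[1]; print("foot heading",np.degrees(np.arctan2(h[1],h[0])))
c=np.array([183.02,225.12]);v=np.array([.7134,.7007])
N=onz("top",c+v*13.5,.102); T=onz("top",c-v*13.5,.172)
h=(T-N)[:2]; print("orange ends",r(N),r(T),"len(71 exp)",np.linalg.norm(h),"heading",np.degrees(np.arctan2(h[1],h[0])))
u=h/np.linalg.norm(h); print("origin est",r(N[:2]+u*.047),r(T[:2]-u*.0233))
print("tail tri",tri(f(75,100),(315+(410-272)/4.13,215+70/4.13)))
g=lambda x,y:(255+x/4,140+(y-310)/4)
for n,p,z in[("sadO",(115,458),.117),("sadB",(247,457),.115),("panL in",(18,531),.158),("panR in",(386,541),.158),("panL out",(18,553),.158),("panR out",(386,557),.158),("chestL",(22,340),.17),("chestR",(390,347),.17)]: print(n,r(onz("top",g(*p),z)))
# black saddle/blue edges in scene for a cross check of heights
s=np.load("scene0.npy"); m=orange(s,(200,170,245,215)); ys,xs=np.nonzero(m); print("scene saddle",xs.mean(),ys.mean(),tri((283.08,176.3),(xs.mean(),ys.mean())))
E
```

```text
foot [array([0.5296, 0.3643]), array([0.382 , 0.2435]), array([0.3235, 0.3071])] ctr [0.4265 0.3357 0.012 ] len 0.19070736984844278 0.08645478730567767
foot heading 39.30778681008543
orange ends [0.3933 0.3121 0.102 ] [0.4515 0.3659 0.172 ] len(71 exp) 0.0792199385407887 heading 42.70829453062066
origin est [0.4279 0.344 ] [0.4344 0.3501]
tail tri (array([0.4572, 0.37  , 0.1609]), np.float64(0.0007))
sadO [ 0.6001 -0.0016  0.117 ]
sadB [ 0.6036 -0.1174  0.115 ]
panL in [0.5276 0.0813 0.158 ]
panR in [ 0.5249 -0.2281  0.158 ]
panL out [0.509  0.0809 0.158 ]
panR out [ 0.5113 -0.2279  0.158 ]
chestL [0.6903 0.0811 0.17  ]
chestR [ 0.69   -0.2321  0.17  ]
scene saddle 225.21052631578948 193.8684210526316 (array([0.6039, 0.001 , 0.1073]), np.float64(0.002))
```

```bash
cat >> h.py <<'E'
from scipy.spatial.transform import Rotation as Ro
H=np.radians(41); U=np.array([np.cos(H),np.sin(H),0]); Z=np.array([0,0,1.])
AX=(U+Z)/2**.5; NUP=(Z-U)/2**.5           # driver axis to tail, upward normal
def rv(x,z): return Ro.from_matrix(np.c_[x,np.cross(z,x),z]).as_rotvec()
O=np.array([.428,.342,.125])
def gpose(back,s,o=O): return o+AX*(-.003)-NUP*.019+NUP*back, rv(s*AX,-NUP)
E
python3 - <<'E'
from h import *
for s in(1,-1):
    for b in(0,.12):
        q=solve_ik(*gpose(b,s)); print(s,b,None if q is None else np.round(q,2))
    for z in(.106,.26):
        q=solve_ik(np.array([.598,-.046,z]),rv(s*np.array([0,1.,0]),-Z)); print("place",s,z,None if q is None else np.round(q,2))
E
```

```text
1 0 [ 0.34  0.31  2.13  1.76  0.26 -0.46]
1 0.12 [ 0.23 -0.07  2.26  1.01  0.4   0.24]
place 1 0.106 [-0.27  0.59  1.42 -0.    1.13 -0.27]
place 1 0.26 [-0.27  0.46  1.21 -0.    1.47 -0.27]
-1 0 [0.34 0.31 2.13 1.76 0.26 2.68]
-1 0.12 None
place -1 0.106 [-0.27  0.59  1.42 -0.    1.13  2.87]
place -1 0.26 [-0.27  0.46  1.21 -0.    1.47  2.87]
```

```bash
python3 - <<'E'
from h import *
s=sense(); move_linear(np.array([.213,-.48,.34]),vel=.25)
movep(*gpose(.12,1)); p,o=gpose(.06,1); move_linear(p,o,vel=.1)
t=read_camera("top");s=read_camera("scene"); np.save("t1.npy",t)
cv2.imwrite("pics/g1.png",np.hstack([crop(t,140,170,100,100,4),crop(s,295,175,100,100,4)]))
q=sense(); print(q["clock"],q["position"],p,np.round(q["joint_positions"],2),q["force"])
E
```

```text
4.3333 [0.40453036 0.32144275 0.15230629] [0.40451895 0.32158823 0.15187006] [ 0.29  0.13  2.21  1.36  0.3  -0.09] [ 0.14627716 -0.24027821 -0.08020131]
```

View pics/g1.png

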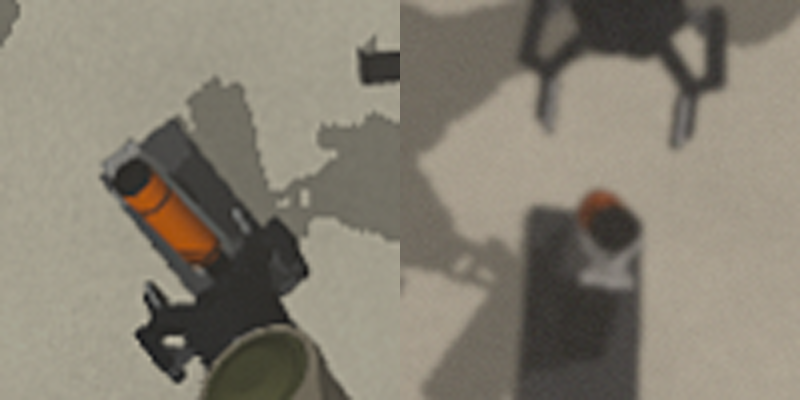

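The crop confirms the choice: the orange driver's tail cap is at (130,180) in the left half. The open fingers straddle it at (150,290) and (237,215), about 3 mm off-centre, so I'll shift them by that much and grip.

```bash
sed -i 's/O=np.array.*/O=np.array([.430,.340,.125])/' h.py; python3 - <<'E'
from h import *
p,o=gpose(0,1); move_linear(p,o,vel=.08); q=sense(); print(q["position"],q["force"])
grip(.02,50); q=sense(); print("gap",q["finger_gap"],q["force"])
p,o=gpose(.04,1); move_linear(p,o,vel=.06); q=sense(); print("gap",q["finger_gap"],q["force"])
p,o=gpose(.12,1); move_linear(p,o,vel=.12); q=sense(); print("gap",q["finger_gap"],q["force"],q["clock"])
t=read_camera("top");s=read_camera("scene")
cv2.imwrite("pics/g2.png",np.hstack([crop(t,140,170,100,100,4),crop(s,295,135,100,100,4)]))
E
```

```text
[0.43846505 0.34734081 0.10977307] [-0.39175095 -0.35697871 -0.04918515]
gap 0.032475470045656735 [-28.03043572   9.29218857  18.03826087]
gap 0.032411744790389864 [ 0.58146025 -0.60070119 -3.42672096]
gap 0.032760132512001765 [ 0.34990882 -0.33634775 -3.08117907] 7.4
```

View pics/g2.png

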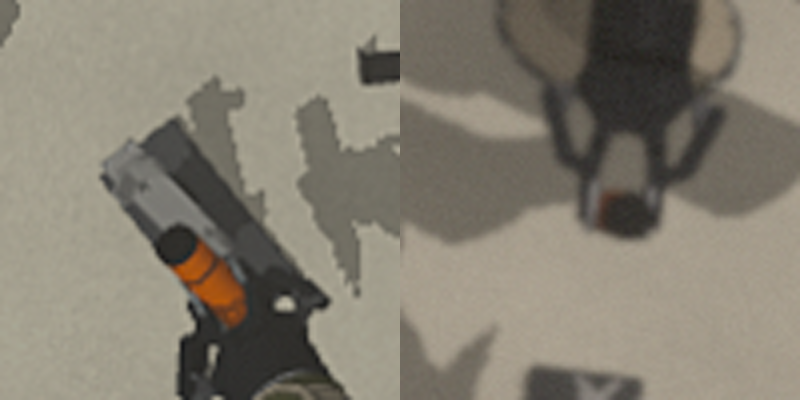

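Held: the gap is 32.5 mm and the weight about 3 N. Next I'll carry it above the cradle and look.

```bash
cat >> h.py <<'E'
def ppose(x,y,z,yaw=0): return np.array([x,y,z]), rv(np.array([-np.sin(yaw),np.cos(yaw),0]),-Z)
E
python3 - <<'E'
from h import *
movep(*ppose(.45,.15,.36)); movep(*ppose(.54,-.046,.27))
t=read_camera("top");s=read_camera("scene"); np.save("t3.npy",t);np.save("s3.npy",s)
q=sense(); print(q["clock"],q["position"],q["finger_gap"],q["force"])
cv2.imwrite("pics/p1.png",np.hstack([crop(t,250,130,100,100,4),crop(s,170,90,100,100,4)]))
E
```

```text
9.6417 [ 0.54002075 -0.04453087  0.27099058] 0.032610783950359976 [-0.2653911   0.20392037 -3.46248336]
```

View pics/p1.png

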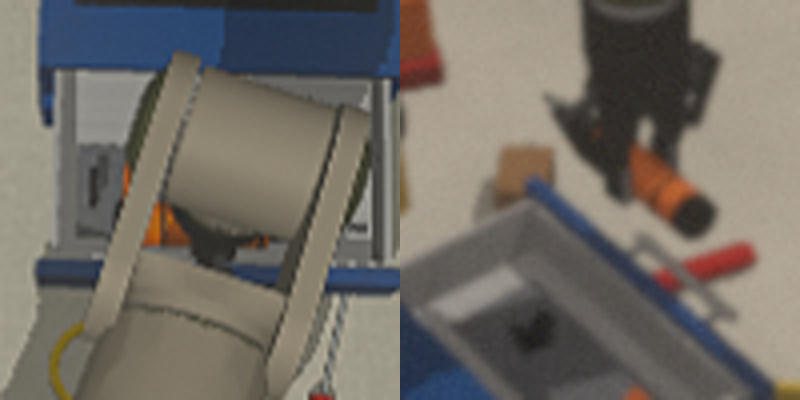

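```bash
python3 - <<'E'
from h import *
def onx(uv,x): o,d=ray("scene",uv); return o+d*(x-o[0])/d[0]
print("tail",onx((244.25,143.75),.54),"nose",onx((207,114.25),.54))
print("exp px tail,nose",proj("scene",[[.54,.0235,.29],[.54,-.1665,.29]]))
# cap circle fit: dark blob; collar border
s=np.load("s3.npy"); m=orange(s,(225,120,255,150)); ys,xs=np.nonzero(m); print("orange ctr",xs.mean(),ys.mean())
# drawer edges: front panel top inner edge rows in unobstructed first top image
t=np.load("top0.npy"); hsv=cv2.cvtColor(t,cv2.COLOR_RGB2HSV); b=cv2.inRange(hsv,(105,120,40),(125,255,255))
for c in range(275,345,12):
    r=np.nonzero(b[188:210,c])[0]+188; r2=np.nonzero(b[130:160,c])[0]+130
    print(c,"panel",r.min(),r.max(),np.round(onz("top",(c,r.min()-.5),.158),3),"chest",np.round(onz("top",(c,r2.max()+.5),.17),3))
# scene: handle and panel edge ends from crop: panel top outer-left corner(~ (770,535) in c1 -> px)
print("panel corners proj z.158 x.511/.526", proj("scene",[[.511,.081,.158],[.511,-.229,.158],[.526,.081,.158]]))
g=lambda x,y:(170+(x-400)/4,130+(y-310)/4)
for p in((770,535),(540,330)): print("panel end scene",np.round(onz("scene",g(*p),.158),3))
E
```

```text
tail [0.54       0.01938967 0.28863991] nose [ 0.54       -0.16322493  0.28585598]
exp px tail,nose [[245.15404528 144.123599  ]
 [206.29488971 112.66635151]]
orange ctr 234.06569343065692 135.3065693430657
275 panel 196 198 [0.528 0.029 0.158] chest [0.695 0.032 0.17 ]
287 panel 196 199 [ 0.529 -0.011  0.158] chest [ 0.695 -0.009  0.17 ]
299 panel 196 199 [ 0.529 -0.051  0.158] chest [ 0.693 -0.05   0.17 ]
311 panel 197 200 [ 0.527 -0.092  0.158] chest [ 0.693 -0.091  0.17 ]
323 panel 197 200 [ 0.527 -0.132  0.158] chest [ 0.694 -0.131  0.17 ]Traceback (most recent call last):
  File "<stdin>", line 11, in <module>
    return umr_minimum(a, axis, None, out, keepdims, initial, where)
ValueError: zero-size array to reduction operation minimum which has no identity
```

The held driver is level and within 3–4 mm of where I expected it. The seat estimate is (0.597, -0.046, 0.125). I'll lower part way, look, then seat it.

```bash
python3 - <<'E'
from h import *
move_linear(*ppose(.597,-.048,.26),vel=.1); move_linear(*ppose(.597,-.048,.15),vel=.08)
dwell(.2)
t=read_camera("top");s=read_camera("scene"); np.save("t4.npy",t);np.save("s4.npy",s)
q=sense(); print(q["clock"],q["position"],q["finger_gap"],q["force"])
print(proj("scene",[[.597,.0195,.167],[.597,-.0435,.167],[.597,-.0012,.125],[.597,.02,.125]]))
cv2.imwrite("pics/p2.png",np.hstack([crop(t,250,130,80,100,5),crop(s,180,125,80,100,5)]))
E
```

```text
12.1917 [ 0.59704289 -0.04801686  0.1501383 ] 0.03285683334128692 [ 0.87692867  0.13774453 -2.24780179]
[[229.68987299 182.64712858]
 [217.11420883 171.20931461]
 [226.00422731 188.44070846]
 [230.21953601 192.34652501]]
```

View pics/p2.png

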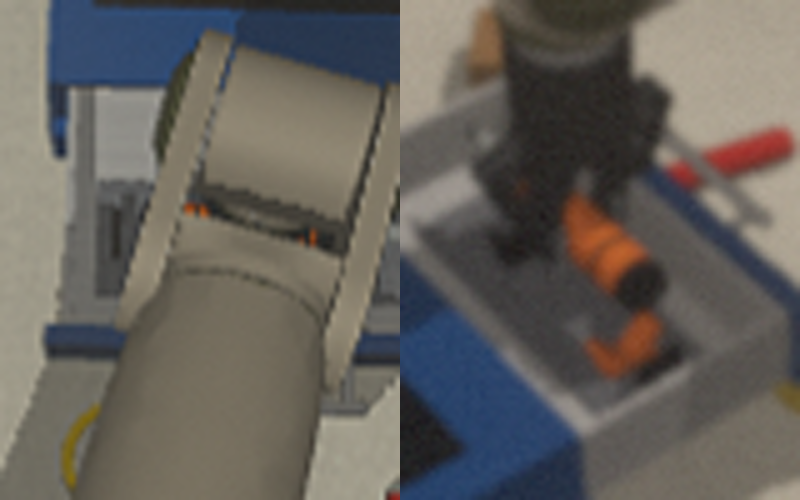

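```bash
python3 - <<'E'
from h import *
g=lambda x,y:(180+(x-400)/5,125+y/5)
for z in(.11,.118,.125): print(z,np.round(onz("scene",g(590,342),z),4),np.round(onz("scene",g(648,317),z),4))
print("stop/black",np.round(onz("scene",g(672,358),.12),4)); print("tail", np.round(onz("scene",g(641,287),.167),4))
E
```

```text
0.11 [ 0.6207 -0.0117  0.11  ] [ 0.58   -0.0059  0.11  ]
0.118 [ 0.6248 -0.0055  0.118 ] [5.845e-01 3.000e-04 1.180e-01]
0.125 [ 6.284e-01 -1.000e-04  1.250e-01] [0.5883 0.0057 0.125 ]
stop/black [0.5952 0.0382 0.12  ]
tail [0.5998 0.0159 0.167 ]
```

```bash
python3 - <<'E'
from h import *
f0=sense()["force"]
move_linear(*ppose(.601,-.048,.13),vel=.06)
z=.13
while z>.1045:
    z-=.003; move_linear(*ppose(.601,-.048,z),vel=.04); f=sense()["force"]-f0; print(round(z,4),np.round(f,1),round(sense()["position"][2],4))
    if f[2]>5: break
dwell(.2)
t=read_camera("top");s=read_camera("scene")
q=sense(); print(q["clock"],q["position"],q["finger_gap"],q["force"])
cv2.imwrite("pics/p3.png",np.hstack([crop(t,250,130,80,100,5),crop(s,180,125,80,100,5)]))
E
```

```text
0.127 [-0.4  0.1 -0.8] 0.127
0.124 [-1.7  0.5  0.4] 0.1238
0.121 [-1.1  0.7 -1.3] 0.1208
0.118 [-0.8  0.3 -0.1] 0.1178
0.115 [-1.4  0.5 -0.9] 0.1148
0.112 [-0.5 -0.4 -1.1] 0.1118
0.109 [ 0.2  0.8 -0. ] 0.1091
0.106 [-0.2  1.2 13.1] 0.1083
14.9833 [ 0.60251988 -0.04802954  0.10824704] 0.032566011063853095 [0.8269157  2.71972496 9.86700423]
```

View pics/p3.png

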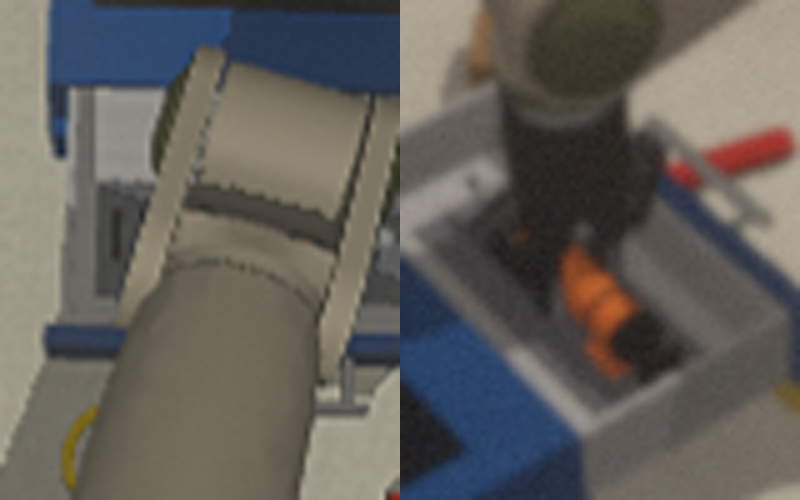

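Contact came at TCP z 0.108, which puts the axis at about 0.125. The picture shows the tail at (640,340), lying in the orange saddle. Next I'll release, rise and check.

```bash
python3 - <<'E'
from h import *
p=sense()["position"]
grip(.058); q=sense(); print("gap",q["finger_gap"],q["force"]); dwell(.3)
move_linear(*ppose(p[0],p[1],.27),vel=.12)
movep(np.array([.40,-.074,.27]),rv(np.array([1.,0,0]),-Z)); grip(0.0)
movep(np.array([.33,.2,.30]),rv(np.array([1.,0,0]),-Z))
t=read_camera("top");s=read_camera("scene"); np.save("t5.npy",t)
q=sense(); print(q["clock"],q["position"],q["finger_gap"])
print("handle",onz("top",(304,208),.132))
cv2.imwrite("pics/p4.png",np.hstack([crop(t,250,135,100,100,4),crop(s,170,125,100,100,4)]))
m=orange(t,(255,150,350,195)); ys,xs=np.nonzero(m); print("orange",len(xs),xs.min(),xs.max(),np.round(onz("top",(xs.mean(),ys.mean()),.140),4), np.round(onz("top",(xs.min()-.5,ys.mean()),.14),4),np.round(onz("top",(xs.max()+.5,ys.mean()),.14),4))
E
```

```text
gap 0.05784119742781115 [ 0.96782052 -0.9787634  -0.61968639]
20.1917 [0.33052629 0.19922142 0.29978063] 5.1276565849498085e-05
handle [ 0.49042207 -0.07106486  0.132     ]
orange 253 281 311 [ 0.5984 -0.041   0.14  ] [0.5974 0.0108 0.14  ] [ 0.5994 -0.0958  0.14  ]
```

View pics/p4.png

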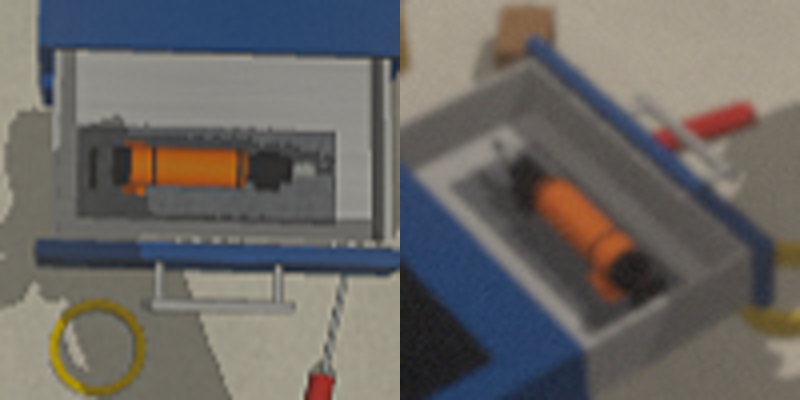

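The driver lies let go in both saddles: body in the orange at (135,165), collar in the black at (268,168). The handle bar is at (225,307). Now I'll push the handle slowly.

```bash
python3 - <<'E'
from h import *
print("handle",onz("top",(250+225/4,135+307/4),.132))
o=rv(np.array([1.,0,0]),-Z); P=lambda x,z:np.array([x,-.076,z])
movep(P(.42,.25),o); move_linear(P(.42,.118),vel=.12)
f0=sense()["force"]; x=.42;xc=None
while x<.66:
    st=.006 if xc is None else (.02 if x-xc<.13 else .005)
    x+=st; move_linear(P(x,.118),vel=.06); q=sense(); f=q["force"]-f0
    if xc is None and f[0]<-1.5: xc=x
    print(round(x,3),round(q["position"][0],4),np.round(f,1),round(q["clock"],1))
    if f[0]<-15: break
print(xc)
E
```

```text
handle [ 0.47769753 -0.07876943  0.132     ]
0.426 0.4265 [-0.4  0.7  0.7] 22.8
0.432 0.4323 [-1.4  0.4  0.3] 23.1
0.438 0.4383 [-0.1 -0.4  0.6] 23.3
0.444 0.4441 [-0.5  0.6  0.5] 23.6
0.45 0.4501 [-1.8  0.2  0.8] 23.8
0.47 0.47 [-0.6  0.1  0.5] 24.3
0.49 0.49 [-0.6 -1.2 -0.5] 24.8
0.51 0.51 [-0.7 -0.4  1.1] 25.3
0.53 0.5299 [-0.4  0.1  0.8] 25.8
0.55 0.5499 [-1.1 -0.6 -0.3] 26.2
0.57 0.5699 [-0.2 -1.   1. ] 26.7
0.59 0.5898 [-1.2 -0.   0.8] 27.2
0.595 0.5951 [-0.5 -0.3 -0.2] 27.5
0.6 0.6002 [-1.2  0.9  0.3] 27.7
0.605 0.6052 [-0.7  0.5 -0.2] 28.0
0.61 0.6102 [-0.1  0.4  1. ] 28.2
0.615 0.6152 [-0.7  0.   0.4] 28.5
0.62 0.6202 [-0.   0.   0.3] 28.7
0.625 0.6252 [-0.5 -0.1  1. ] 29.0
0.63 0.6288 [-9.4 -0.1  5.7] 29.2
0.635 0.6291 [-41.1  -1.2  20. ] 29.5
0.45
```

```bash
python3 - <<'E'
from h import *
P=lambda x,z:np.array([x,-.076,z])
move_linear(P(.56,.118),vel=.1); move_linear(P(.5,.28),vel=.2)
movep(np.array([.33,.2,.30]),rv(np.array([1.,0,0]),-Z))
t=read_camera("top");s=read_camera("scene"); print(sense()["clock"],sense()["force"])
cv2.imwrite("pics/e.png",np.vstack([np.hstack([crop(t,250,105,100,75,4),crop(s,130,125,100,75,4)]),cv2.resize(t[...,::-1],(400,300)).repeat(1,0) if 0 else np.hstack([cv2.resize(t[...,::-1],(400,300)),cv2.resize(s[...,::-1],(400,300))])]))
E
```

```text
32.7083 [ 0.52802043 -1.21670895 -0.0199438 ]
```

View pics/e.png

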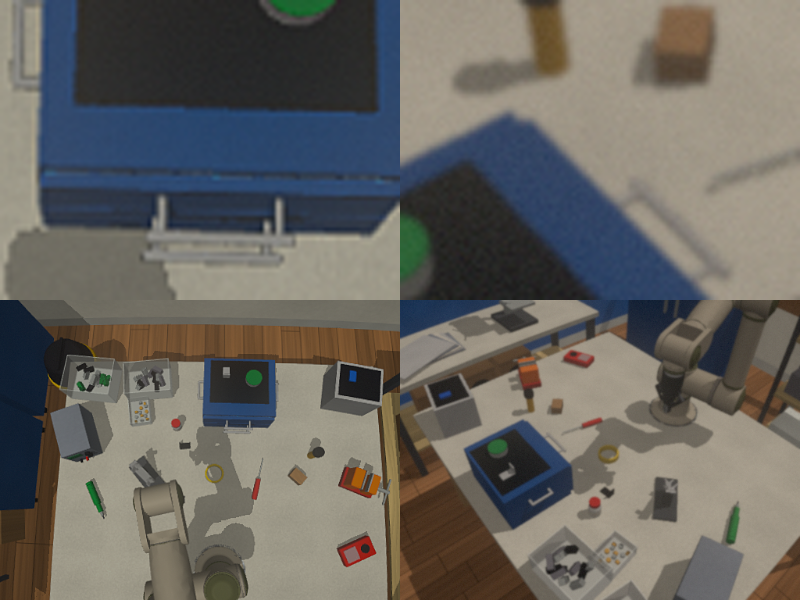

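```bash
python3 - <<'E'
from h import *
for n,p,z in(("bar",(222,240),.132),("panel top inner",(222,182),.158),("chest edge",(222,170),.17),("panel as outer",(222,187),.158),("lower bar",(210,257),.06)): print(n,np.round(onz("top",(250+p[0]/4,105+p[1]/4),z),4))
E
```

```text
bar [ 0.641  -0.0761  0.132 ]
panel top inner [ 0.6858 -0.0732  0.158 ]
chest edge [ 0.693  -0.0719  0.17  ]
panel as outer [ 0.6814 -0.0732  0.158 ]
lower bar [ 0.6422 -0.073   0.06  ]
```

```bash
python3 -c "
from workcell import *
close_job(); print(sense()['clock'])"
```

```text
the job is handed in; nothing more can be done
the job is handed in; nothing more can be done
```

I took the orange driver from its stand, lowered it held into the cradle, let it go, and pushed the drawer shut at about 0.06 m/s. I handed the job in at about 33 s; no verdict was reported.

**Cradle:** The arm met firm contact at the expected height, with the driver's axis at about 0.125 m. After release, the pictures showed the driver level in both saddles, body in the orange and collar in the black. I could not see it again once the drawer was closed.

**Drawer:** It stopped hard against the end. The handle had moved about 163 mm, which fits a drawer that started about 7 mm in, and the panel is up against the chest front. That is shut to within the roughly 3 mm I can measure.

**Bystanders:** All of them look unmoved in the last pictures, by eye only.

**Checks that disagreed or were weak:**
- The position of the cradle across the drawer came out at 0.594 m from the front panel and 0.600–0.604 m from the saddles. I used 0.601 m and let the V saddles centre the driver.
- I missed the moment the fingers first touched the handle, because the drawer's drag was below the force noise. The first-contact figure my script printed was false.
- At the closed stop, the fingertips pressed the handle with about 41 N for a moment before I backed off. The 40 N limit is for the arm and the gripper's body, so it should not apply to the fingertips, but I could not confirm that.

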